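Clear a jammed stone loading tube

TASK

Two round stones are stuck in the foot of the clear loading tube. Tip the leaning tube fully upright against its stop, then push the longest of the three rods down inside it until both stones have dropped into the tray beneath, pull the rod out again and stand it in the steel pot. Leave the other two rods in the rack and everything else on the bench where it is.

Things in the scene. Friction and masses are not known exactly. Their poses are not given: they have to be found in the camera images.
- tube (a joint): hinge of the clear loading tube on its stand: 0 = upright, against its stop; positive = leaning towards the stand's +x, up to 1.0 rad (starts between 0.58 and 0.82). Friction holds it at any angle (about 2 N at the mouth moves it). The tube is 100 mm long, 31 mm outside, 23 mm bore, open at both ends. The hinge axis is the stand's y axis, 75 mm above the bench over the stand's origin and 15 mm up from the tube's foot.
- stand: fixed stand of the tube: dark base plate 150 x 150 x 6 mm, with two 90 mm high posts 64 mm to each side (at +-y) that carry the hinge. A bent stop bracket rises at x = -66 mm to a height of 125 mm and reaches in to the tube's -x side. Origin: underside of the base plate at its centre, straight under the hinge; the tube leans towards +x of this frame.
- tube_mouth (a point): centre of the tube's upper opening, 85 mm from the hinge; z runs along the tube, out of the mouth. Upright, it is 160 mm above the bench.
- tube_foot (a point): centre of the tube's lower opening, 15 mm from the hinge; z runs up the tube. Two sprung jaws just below it (3.5 mm below, gap 15 mm) hold the stones; pushing the stones through takes roughly 5 to 20 N, and a stone is free once its centre has passed the jaws, so the rod's tip must come down to about the level of the foot. 51 mm of free height lie between the foot and the tray floor.
- tray (a point): centre of the floor of the open white tray on the stand, under the tube: 104 x 104 mm inside, walls 27 mm high, floor 9 mm above the bench; axes as the stand's.
- stone_a_center (a point): centre of the lower stone, a dark polished ball of 20 mm diameter, stuck on the jaws in the tube's foot
- stone_b_center (a point): centre of the upper stone, the same ball of 20 mm, resting on the lower one
- rack: fixed plywood rod rack, 50 (x) x 140 (y) x 60 mm high, with three holes 45 mm apart along its y axis, 15.5 mm wide and 50 mm deep; each holds one rod upright, and any rod may be in any hole. Origin: underside centre.
- rod_long_handle (a point): centre of the long rod's handle, a dark wooden cylinder 26 mm in diameter and 40 mm high at the rod's top, 150 mm above the rod's tip. Steel shaft 12 mm in diameter, 130 mm long below the handle; whole rod 170 mm, about 0.15 kg. z runs along the rod, up.
- rod_long_tip (a point): the flat lower end of the long rod, on its axis
- rod_mid_handle (a point): centre of the middle rod's handle, the same pattern; shaft 85 mm (too short to clear the tube)
- rod_short_handle (a point): centre of the short rod's handle, the same pattern; shaft 60 mm (too short to clear the tube)
- pot_mouth (a point): centre of the mouth of the fixed steel pot, 60 mm outside, 52 mm inside, 100 mm high; the rod leans on its rim when let go
- pot_floor (a point): centre of the pot's inner floor, 6 mm above the bench
- jar: bystander: loose glass jar with steel lid, 54 mm diameter, 75 mm high, origin underside centre
- control: bystander: loose white control unit, 45 x 75 x 22 mm, origin underside centre
- tape: bystander: loose paper tape roll lying flat, 90 mm diameter, 24 mm high, origin underside centre
- screwdriver: bystander: loose screwdriver lying flat, 170 mm long
- carton: bystander: loose cardboard carton, 80 x 65 x 60 mm, origin underside centre
- tin: bystander: loose metal tin, 68 mm diameter, 85 mm high, origin underside centre
- drill: bystander: cordless drill standing on its battery, about 195 mm long and 176 mm high, origin underside centre
Things that resemble listed ones, but are neither listed nor needed, are in the scene too. Leave any green or pink look-alike of the part that bears rod_long_handle alone.

How it is judged:
By the outcome, as a careful person would: the job done as asked, in the order asked, and still so for the second after the job is handed in, with the robot touching nothing.
It also fails if it takes over 67 s, if anything falls off the work surface, if the arm or the gripper's body presses on something with over 40 N, if the wrist force passes 120 N, or if a joint passes its speed limit or range.

ROBOT

A 6-joint arm with a two-finger parallel gripper is mounted at the origin on the work surface. World frame = base frame: x ahead of the robot, y to its left, z up, the work surface at z = 0. Lengths are in mm, angles in rad, forces in N, time in s.
With the tool pointing down it reaches from about 275 to 1000 mm from the base axis. Payload 8.4 kg.
Tool frame: the origin (TCP) lies at the centre of the arm's flange, where the gripper is bolted on; the fingertips stand r.tip_extent ahead of it and the grasp point (between the pads) lies 155 mm ahead of it (r.tip_extent is the distance from the TCP to the fingertips, in mm); z points along the fingers, y is the direction in which the jaws open and shut (so a half turn about z gives the same grasp; the last joint's range is limited). The gripper opens to 85 mm and grips with 20 to 120 N. Pads are 22 mm wide; open, the fingers measure 114 mm over their backs; the gripper's body (76 mm by 85 mm) begins 54 mm behind the grasp point. The pads swing forward as they close: fully open they stand 13 mm farther back than shut.
Start: joints at [-1.346, 0.353, 1.633, -0, 1.155, -0.002], TCP at [140.536, -608.998, 404.681] pointing down, gripper open.
Joint ranges: [-2.63, 2.63], [-0.92, 2.1], [0.06, 2.66], [-1.3, 4.44], [0, 2.69], [-3.02, 3.02]. Speed limits (rad/s): [2.22, 2.22, 2.79, 3.14, 3.14, 3.14].

INTERFACE

Orientations are given as [roll, pitch, yaw] about the fixed x, y, z axes, in that order (R = Rz(yaw) Ry(pitch) Rx(roll)).
In Python, from rig import sense, grab_frame, job, r gives the robot as it stands. The module is installed in compiled form; this text tells all that it offers.
- The arm moves only by the shell command python3 -m creep 'ROWS' [FORCE]. ROWS is JSON, a list of rows, each a list of 7 numbers: the turn, a rotation vector about the tool's x, y, z in rad, then the shift along the tool's x, y, z in mm, then the closure, from 0 (fully open) to 1 (shut). In form: [[wx, wy, wz, dx, dy, dz, fingers], ...]. A call has 1 to 10 rows; each row shifts and turns the pose as measured when the row begins, along the tool's axes as they then stand; what a row does not reach is not made up. A row lasts 1/12 s, in which the tool goes at most 41.7 mm and 7.16 degrees, less where a joint would pass 70% of its speed; a pose out of reach is approached as far as the arm can. A call with a gripper value outside its range is refused whole. The fingers move at their own pace and stop on an object; FORCE is the grip in N (left out, the last holds). Time passes only in rows, so rows that do not move let the fingers close. It gives the time, the measured TCP pose, the force and the opening at its end, in the units of the state.
- sense(): the state, without advancing time (a new reading comes with each control period).
- grab_frame(name): name is "scene" or "top" or "wrist"; returns a dict with "color" (384x512x3 uint8, red, green, blue), "mtx" (3x3 intrinsics, pixels), "T" (4x4, takes a point from camera to world coordinates). Camera axes: x right, y down, z forward; pixel columns grow to the right and rows downward; lengths in mm; the calibration is good to about 2 mm. A picture is of the moment at which its call begins. There is no depth.
- job.sign_off(): hands the job in, once; it reports no verdict.
The state is a dict: "clock": time; "qpos": joint angles; "qvel": joint speeds; "joint_efforts": joint torques, N m; "eef_pos": TCP position; "tcp_rot": TCP orientation; "contact_force": force on the tool from outside, world axes, zero at the start; "wrist_torque": the same for the moment, N m; "opening": opening from 0.0 (shut) to 1.0 (fully open).
Only numpy, scipy, OpenCV 4.12 (cv2) and the standard library are available. Lean on these libraries where they do the work, as an engineer would, in place of code of your own. Each camera call takes 0.05 s, during which the arm holds its last target.

## Working session

There is one attempt and no reset: what is moved stays moved. The work goes in short steps, Python scripts to look and compute and a shell command to move; the robot and the scene stay as the last step left them, time stands still between calls to the robot, and variables do not carry over. Pictures are saved under pics/ and viewed, and the job is handed in when it is done.

```bash
mkdir -p pics; python3 - <<'E'
from rig import sense, grab_frame, r
import cv2,numpy as np
s=sense();print(s, r.tip_extent)
for n in("scene","top","wrist"):
    f=grab_frame(n);cv2.imwrite(f"pics/{n}0.png",f["color"][:,:,::-1]);print(n,f["mtx"].tolist(),np.round(f["T"],3).tolist())
E
```

```text
{'clock': 0.0, 'qpos': array([-1.34638379e+00,  3.53650972e-01,  1.63415516e+00, -3.62083431e-05,
        1.15518418e+00, -2.37493007e-03]), 'qvel': array([ 0.0010628 , -0.00098362, -0.00031175,  0.0012923 , -0.00109118,
       -0.00143877]), 'joint_efforts': array([ 1.99663100e-04, -6.05260706e+01, -3.42070019e+01,  1.03493844e-04,
        9.26958688e-03, -4.66259394e-06]), 'eef_pos': array([ 140.48640459, -608.75873431,  403.95074747]), 'tcp_rot': array([-3.14019492e+00,  2.97860167e-05,  2.26802135e-01]), 'contact_force': array([ 0.59310677, -0.30817399, -0.047381  ]), 'wrist_torque': array([0.00745073, 0.01075967, 0.00434107]), 'opening': 0.9985621663513445} 173.4
scene [[434.0282601767277, 0.0, 261.0469333429229], [0.0, 434.0282601767277, 192.1907377188433], [0.0, 0.0, 1.0]] [[-0.534, 0.614, -0.581, 1268.295], [0.845, 0.373, -0.383, 432.155], [-0.019, -0.696, -0.718, 997.384], [0.0, 0.0, 0.0, 1.0]]
top [[370.3982917540809, 0.0, 251.57549215453693], [0.0, 370.3982917540809, 192.31905832922638], [0.0, 0.0, 1.0]] [[-0.008, -0.99, 0.141, 385.67], [-1.0, 0.009, 0.003, -7.908], [-0.004, -0.141, -0.99, 1215.373], [0.0, 0.0, 0.0, 1.0]]
wrist [[290.24155619256373, 0.0, 251.22686755173896], [0.0, 290.24155619256373, 193.30084467407917], [0.0, 0.0, 1.0]] [[0.225, -0.927, -0.298, 216.889], [-0.974, -0.215, -0.069, -591.136], [0.0, 0.306, -0.952, 373.503], [0.0, 0.0, 0.0, 1.0]]
```

View pics/scene0.png

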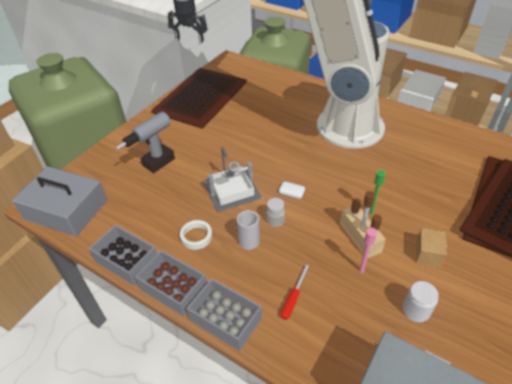

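View pics/top0.png

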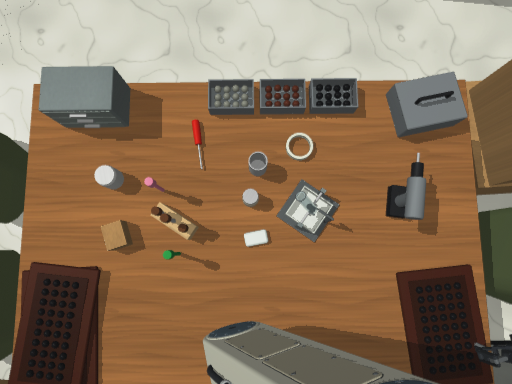

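View pics/wrist0.png

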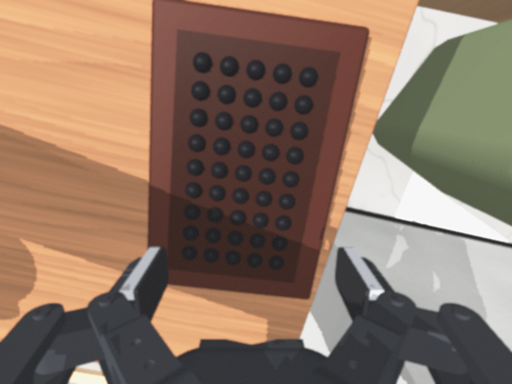

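Scene overview: the rack with three brown handles is at top (173,221), and the green (168,254) and pink (150,182) look-alikes stand beside it. The stand is at top (308,210) and the pot at (258,162). I'll zoom in next.

```bash
python3 - <<'E'
import cv2,numpy as np
t=cv2.imread("pics/top0.png");s=cv2.imread("pics/scene0.png")
a=cv2.resize(t[170:270,130:230],(400,400),interpolation=cv2.INTER_CUBIC)
b=cv2.resize(t[165:255,265:355],(400,400),interpolation=cv2.INTER_CUBIC)
cv2.imwrite("pics/c1.png",np.hstack([a,b]))
a=cv2.resize(s[165:275,325:425],(400,440),interpolation=cv2.INTER_CUBIC)
b=cv2.resize(s[140:250,190:290],(400,440),interpolation=cv2.INTER_CUBIC)
cv2.imwrite("pics/c2.png",np.hstack([a,b]))
E
```

```text
(no output)
```

View pics/c1.png

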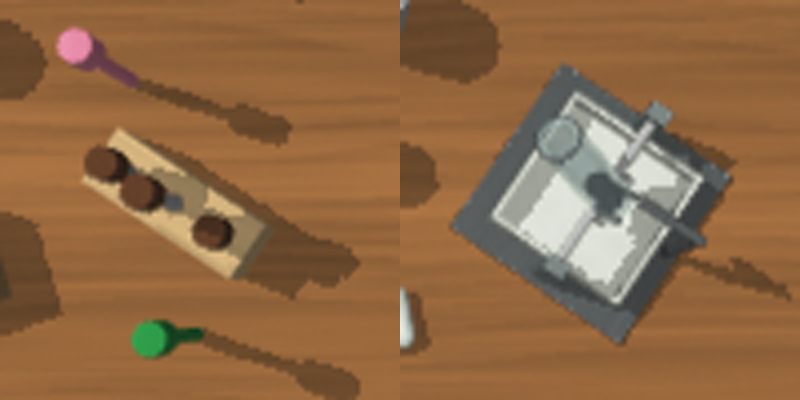

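View pics/c2.png

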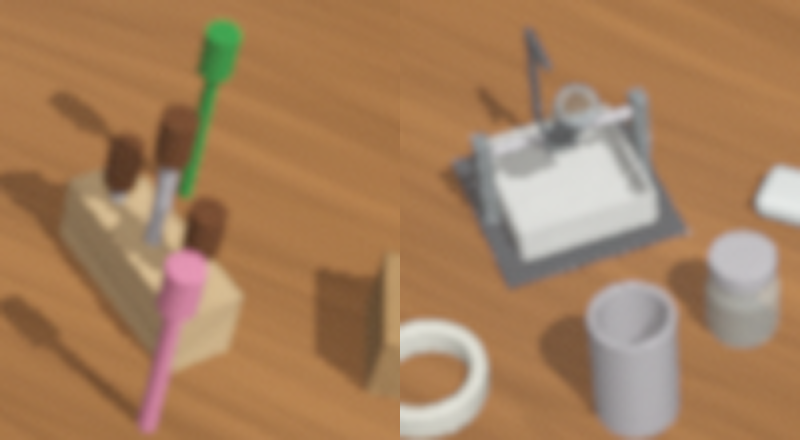

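```bash
cat > h.py <<'E'
import cv2,numpy as np
from rig import sense, grab_frame, r
def ray(f,u,v):
    d=f["T"][:3,:3]@np.linalg.inv(f["mtx"])@np.array([u,v,1.]); return f["T"][:3,3],d
def atz(f,u,v,z):
    o,d=ray(f,u,v); return o+d*(z-o[2])/d[2]
def proj(f,P):
    P=np.atleast_2d(np.asarray(P,float)); R=f["T"][:3,:3]; t=f["T"][:3,3]
    c=(P-t)@R; p=c@f["mtx"].T; return p[:,:2]/p[:,2:]
def tri(obs):
    A=np.zeros((3,3));b=np.zeros(3)
    for f,u,v in obs:
        o,d=ray(f,u,v);d=d/np.linalg.norm(d);M=np.eye(3)-np.outer(d,d);A+=M;b+=M@o
    return np.linalg.solve(A,b)
E
python3 - <<'E'
from h import *
np.set_printoptions(precision=1,suppress=True)
f=grab_frame("top");g=grab_frame("scene")
c=np.array([atz(f,*p,6) for p in [(302.1,179.6),(339.7,205.5),(315,242),(276.7,216.3)]])
print(c,c.mean(0),np.linalg.norm(c-np.roll(c,1,0),axis=1))
# scene plate corners: front (512,285), right (688,232), left(455,165)
d=np.array([atz(g,190+(x-400)/4,140+y/4,6) for x,y in [(512,285),(688,232),(455,163)]]);print(d)
print("mouth",tri([(f,265+(560-400)/4.444,165+140/4.444),(g,190+177/4,140+103/4)]))
print("long top",atz(f,130+142/4,170+190/4,180),atz(g,325+178/4,165+112/4,180),"tri",tri([(f,130+142/4,170+190/4),(g,325+178/4,165+112/4)]))
print("others", atz(f,130+105/4,170+162/4,135),atz(f,130+212/4,170+231/4,110))
print("rack",[atz(f,130+x/4,170+y/4,60) for x,y in [(118,128),(270,228),(234,278),(82,182)]])
print("pot",atz(f,258,160,100), atz(g,190+232/4,140+318/4,100))
print("jar",atz(f,250.5,196,75),"tin?",atz(f,258,160,85))
print("green/pink top",tri([(f,167.5,254.5),(g,325+222/4,165+30/4)]),tri([(f,149,181.3),(g,325+187/4,165+262/4)]))
E
```

```text
[[ 598.9 -172.3    6. ]
 [ 511.6 -293.1    6. ]
 [ 393.7 -208.4    6. ]
 [ 477.9  -86.     6. ]] [ 495.5 -190.     6. ] [148.6 149.  145.2 148.5]
[[ 602.9 -165.8    6. ]
 [ 485.9  -80.4    6. ]
 [ 519.2 -285.     6. ]]
mouth [ 524.9 -149.3  141. ]
long top [463.9 236.4 180. ] [462.9 239.1 180. ] tri [463.4 237.8 179.7]
others [488.1 274.7 135. ] [438.2 200.1 110. ]
rack [array([521.9, 284.8,  60. ]), array([442.6, 164.4,  60. ]), array([404.2, 191.8,  60. ]), array([479.6, 311.8,  60. ])]
pot [644.7 -25.5 100. ] [647.7 -21.6 100. ]
jar [536.4  -1.4  75. ] tin? [648.2 -25.7  85. ]
green/pink top [361.3 231.4 167.5] [568.7 289.5 169.5]
```

```bash
cat >> h.py <<'E'
from scipy.spatial.transform import Rotation as Ro
def plan(p,rot,step=40,rstep=.12):
    "print whole shift in tool axes now, after turning, and the turn"
    s=sense();R0=Ro.from_euler('xyz',s["tcp_rot"]);R1=Ro.from_euler('xyz',rot)
    w=(R0.inv()*R1).as_rotvec();d=np.asarray(p)-s["eef_pos"]
    n=int(np.ceil(max(np.linalg.norm(d)/step,np.linalg.norm(w)/rstep,1)))
    print("n",n,"turn/row",np.round(w/n,4),"total d",np.round(d,1))
    for i in range(n):
        Ri=R0*Ro.from_rotvec(w*i/n); print(i,np.round(Ri.inv().apply(d/n),1))
    return s
E
python3 - <<'E'
from h import *
plan([560,-101,390],[np.pi,0,.953])
E
```

```text
n 17 turn/row [-0.     -0.     -0.0427] total d [419.5 507.9 -14.3]
0 [ 30.8 -23.6   0.9]
1 [ 31.7 -22.2   0.9]
2 [ 32.7 -20.9   0.9]
3 [ 33.5 -19.4   0.9]
4 [ 34.3 -18.    0.9]
5 [ 35.1 -16.5   0.9]
6 [ 35.7 -15.    0.9]
7 [ 36.3 -13.5   0.8]
8 [ 36.9 -11.9   0.8]
9 [ 37.4 -10.3   0.8]
10 [37.8 -8.7  0.8]
11 [38.1 -7.1  0.8]
12 [38.4 -5.4  0.8]
13 [38.6 -3.8  0.8]
14 [38.7 -2.2  0.8]
15 [38.7 -0.5  0.8]
16 [38.7  1.2  0.8]
```

```bash
python3 -m creep '[[0,0,-0.043,31,-23.5,1,1],[0,0,-0.043,32,-22,1,1],[0,0,-0.043,33,-21,1,1],[0,0,-0.043,33.5,-19.5,1,1],[0,0,-0.043,34,-18,1,1],[0,0,-0.043,35,-16.5,1,1],[0,0,-0.043,36,-15,1,1],[0,0,-0.043,36,-13.5,1,1],[0,0,-0.043,37,-12,1,1],[0,0,-0.043,37,-10,1,1]]' 40; python3 - <<'E'
from h import *
plan([560,-101,390],[np.pi,0,.953])
E
```

```text
clock: 1.08
eef_pos: [389.9, -301.6, 392.7]
tcp_rot: [3.138, 0.002, 0.665]
contact_force: [0.9, -0.8, 0.1]
opening: -0.002
n 7 turn/row [ 0.0004  0.0004 -0.0412] total d [170.1 200.6  -2.7]
0 [36.8 -7.6  0.3]
1 [37.1 -6.   0.3]
2 [37.3 -4.5  0.3]
3 [37.5 -3.   0.3]
4 [37.5 -1.4  0.3]
5 [37.6  0.1  0.4]
6 [37.5  1.7  0.4]
```

```bash
python3 -m creep '[[0,0,-0.041,37,-7.5,0,1],[0,0,-0.041,37,-6,0,1],[0,0,-0.041,37,-4.5,0,1],[0,0,-0.041,37,-3,0,1],[0,0,-0.041,37,-1.5,0,1],[0,0,-0.041,37,0,0,1],[0,0,-0.041,37,1.5,0,1]]'; python3 - <<'E'
from h import *
f=grab_frame("wrist");cv2.imwrite("pics/w1.png",f["color"][:,:,::-1]);print(sense()["eef_pos"],sense()["tcp_rot"],np.round(f["T"],2).tolist())
E
```

```text
clock: 1.67
eef_pos: [563.1, -88.7, 392.8]
tcp_rot: [3.137, 0.003, 0.967]
contact_force: [1.0, -1.3, 0.9]
opening: -0.003
[566.75750795 -84.52884374 393.0064054 ] [ 3.13557708e+00 -1.42128825e-03  9.71794383e-01] [[0.82, -0.54, -0.17, 607.65], [-0.57, -0.78, -0.26, -24.21], [0.01, 0.31, -0.95, 362.02], [0.0, 0.0, 0.0, 1.0]]
```

View pics/w1.png

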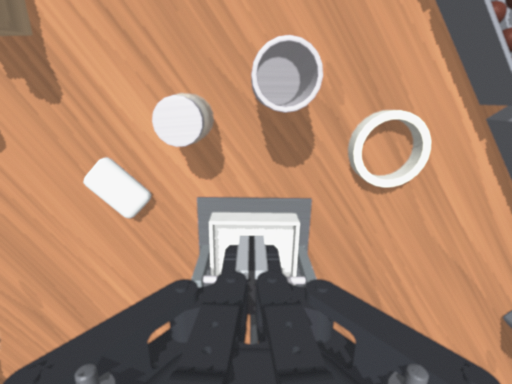

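The wrist image shows the stand below the fingers, with plate front corners at (198,198) and (311,198). The pot mouth is at (287,73), the jar at (182,119) and the control unit at (118,187).

```bash
python3 - <<'E'
from h import *
np.set_printoptions(precision=1,suppress=True)
f=grab_frame("wrist")
a,b=atz(f,198,198,6),atz(f,311,198,6)
print(a,b,np.linalg.norm(a-b)); yv=a-b; yaw=np.arctan2(-yv[0],yv[1]);print(yaw, (a+b)/2-75*np.array([np.cos(yaw),np.sin(yaw),0]))
print("pot",atz(f,287,73,100),"jar",atz(f,180,119,75))
E
```

```text
[488.2 -82.2   6. ] [ 609.2 -165.1    6. ] 146.62308529806575
0.9698966915207906 [ 506.3 -185.5    6. ]
pot [649.7 -19.9 100. ] jar [546.6   3.3  75. ]
```

```bash
python3 -m creep '[[0,0,0.01,0,3,35,1],[0,0,0.01,0,2,35,1],[0,0,0,0,0,20,1],[0,0,0,0,0,10,1],[0,0,0,0,0,0,1]]'; python3 - <<'E'
from h import *
f=grab_frame("wrist");cv2.imwrite("pics/w2.png",f["color"][:,:,::-1]);s=sense();print(s["eef_pos"],s["tcp_rot"],s["contact_force"])
g=grab_frame("scene");cv2.imwrite("pics/s2.png",cv2.resize(g["color"][120:250,170:320,::-1],(600,520),interpolation=cv2.INTER_CUBIC))
E
```

```text
clock: 2.18
eef_pos: [571.1, -88.8, 291.0]
tcp_rot: [3.132, -0.001, 0.954]
contact_force: [-0.9, -0.4, 1.0]
opening: -0.006
[571.31387416 -88.88935484 291.97347201] [ 3.13123398e+00 -9.39944077e-04  9.53560549e-01] [ 0.42547198  0.1615093  -0.62183526]
```

View pics/s2.png

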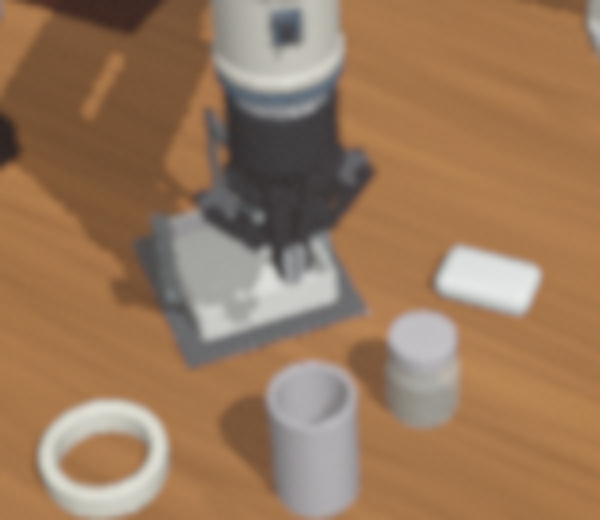

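View pics/w2.png

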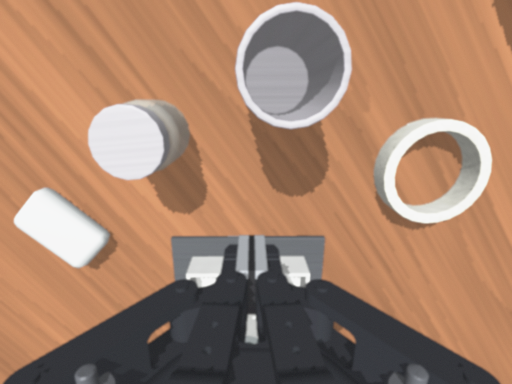

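```bash
python3 -m creep '[[0,0,0,-15,0,0,1],[0,0,0,-15,0,0,1],[0,0,0,-10,0,0,1],[0,0,0,-8,0,0,1],[0,0,0,-8,0,0,1],[0,0,0,-8,0,0,1]]'; python3 - <<'E'
from h import *
s=sense();print(s["eef_pos"],s["contact_force"],s["wrist_torque"]); d=s["eef_pos"]-[501.5,-186,0];print(d[0]*.579+d[1]*.815)
E
python3 -m creep '[[0,0,0,-7,0,0,1],[0,0,0,-7,0,0,1],[0,0,0,-5,0,0,1]]'; python3 - <<'E'
from h import *
s=sense();print(s["eef_pos"],s["contact_force"],s["wrist_torque"]); d=s["eef_pos"]-[501.5,-186,0];print(d[0]*.579+d[1]*.815)
E
```

```text
clock: 2.78
eef_pos: [534.9, -145.4, 301.4]
tcp_rot: [3.117, -0.012, 0.951]
contact_force: [1.1, 7.2, 6.4]
opening: -0.005
[ 534.86138137 -145.37406108  301.36483269] [1.12288003 7.24022595 6.44674904] [ 1.10189543 -0.22626265  0.00142649]
52.426380037614955
clock: 3.03
eef_pos: [523.5, -162.9, 304.9]
tcp_rot: [3.111, -0.017, 0.948]
contact_force: [1.8, 3.3, 3.2]
opening: 0.002
[ 523.51001359 -162.91467674  304.88078079] [1.79512109 3.25902691 3.17357967] [ 0.45895352 -0.13689872  0.01168803]
31.55833631985673
```

```bash
python3 -m creep '[[0,0,0,-4,0,2,1],[0,0,0,-3,0,2,1],[0,0,0,-3,0,1,1]]'; python3 - <<'E'
from h import *
s=sense();print(s["eef_pos"],s["contact_force"],s["wrist_torque"]); d=s["eef_pos"]-[501.5,-186,0];print(d[0]*.579+d[1]*.815)
plan([0,0,0],[np.pi,0,.953],2000)
g=grab_frame("scene");cv2.imwrite("pics/s3.png",cv2.resize(g["color"][120:250,170:320,::-1],(600,520),interpolation=cv2.INTER_CUBIC))
g=grab_frame("top");cv2.imwrite("pics/t3.png",cv2.resize(g["color"][145:275,235:385,::-1],(600,520),interpolation=cv2.INTER_CUBIC))
E
```

```text
clock: 3.28
eef_pos: [517.1, -172.9, 300.7]
tcp_rot: [3.109, -0.018, 0.946]
contact_force: [1.5, 2.0, 2.0]
opening: 0.003
[ 517.09148487 -172.92696804  300.73628281] [1.52896863 2.03055096 2.0485695 ] [ 0.3116265  -0.1254176  -0.04250988]
19.681990783120646
n 1 turn/row [ 0.033  -0.0183 -0.0072] total d [-517.1  172.9 -300.7]
0 [-167.7 -530.1  280.4]
```

View pics/s3.png

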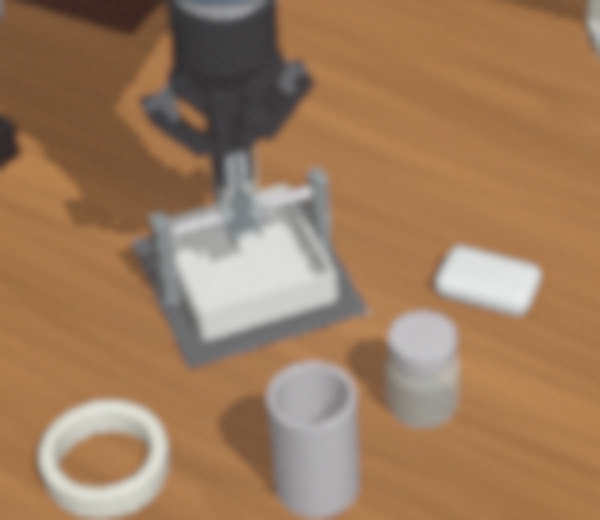

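View pics/t3.png

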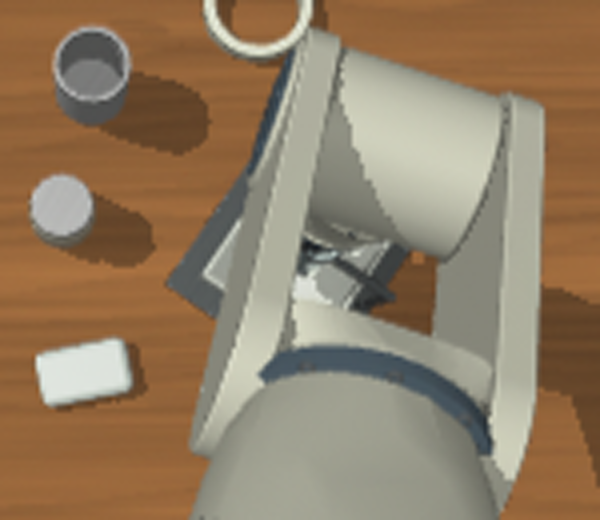

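```bash
python3 -m creep '[[0.01,0,0,-3,0,1,1],[0.01,0,0,-3,0,0,1]]';python3 -m creep '[[0,-0.01,0,-2,0,0,1],[0,0,0,-2,0,0,1]]'; python3 - <<'E'
from h import *
s=sense();print(s["eef_pos"],s["contact_force"],s["wrist_torque"]); d=s["eef_pos"]-[501.5,-186,0];print(d[0]*.579+d[1]*.815)
g=grab_frame("scene");cv2.imwrite("pics/s4.png",cv2.resize(g["color"][140:220,190:270,::-1],(640,640),interpolation=cv2.INTER_CUBIC)[:600])
E
```

```text
clock: 3.55
eef_pos: [517.1, -176.0, 300.8]
tcp_rot: [3.123, -0.027, 0.943]
contact_force: [18.3, 17.9, -10.1]
opening: 0.002
clock: 3.72
eef_pos: [517.7, -175.8, 300.5]
tcp_rot: [3.124, -0.027, 0.94]
contact_force: [4.0, 10.3, 3.8]
opening: 0.0
[ 517.67009309 -175.7710199   300.50227507] [ 3.99809687 10.27594847  3.83625965] [ 1.43984877 -0.59537769 -0.04217477]
17.699102683666453
```

View pics/s4.png

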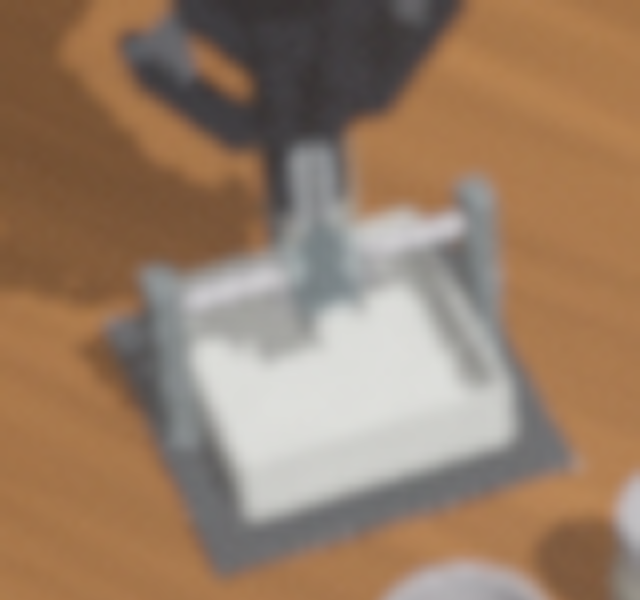

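```bash
python3 -m creep '[[0,0,0,10,0,0,1],[0,0,0,20,0,0,1],[0,-0.02,0,25,0,-10,1],[0.01,-0.01,0,25,0,-30,1],[0,0,0,20,0,-35,0],[0,0,0,5,0,-35,0],[0,0,0,0,0,-20,0],[0,0,0,0,0,0,0]]'; python3 - <<'E'
from h import *
s=sense();print(s["eef_pos"],s["tcp_rot"],s["contact_force"])
f=grab_frame("wrist");cv2.imwrite("pics/w5.png",f["color"][:,:,::-1])
f=grab_frame("top");cv2.imwrite("pics/t5.png",f["color"][:,:,::-1])
g=grab_frame("scene");cv2.imwrite("pics/s5.png",cv2.resize(g["color"][140:220,190:270,::-1],(640,640),interpolation=cv2.INTER_CUBIC)[:600])
E
```

```text
clock: 4.43
eef_pos: [580.8, -83.8, 431.2]
tcp_rot: [-3.136, 0.015, 0.942]
contact_force: [0.9, 0.1, 0.5]
opening: 0.564
[580.83199502 -83.83634806 431.24269733] [-3.13581252  0.0146265   0.94218056] [0.88441031 0.10093763 0.53272215]
```

View pics/w5.png

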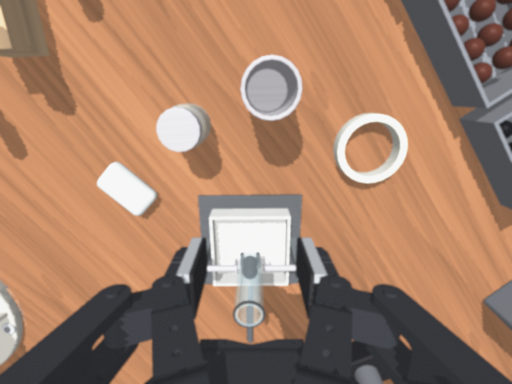

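View pics/s5.png

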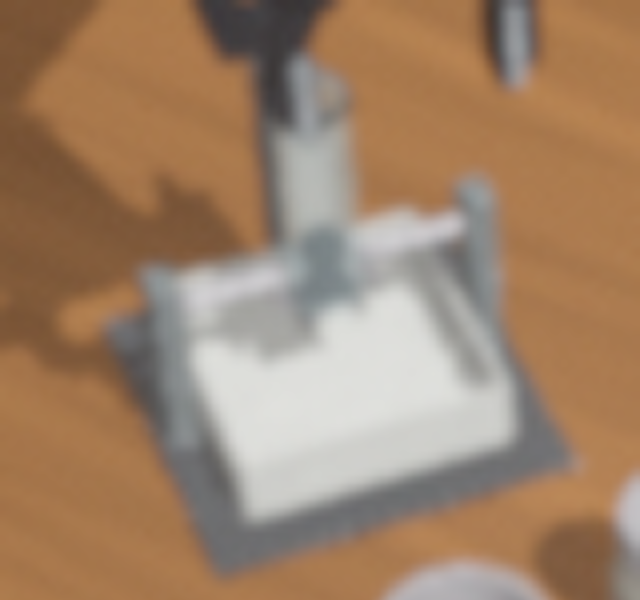

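View pics/t5.png

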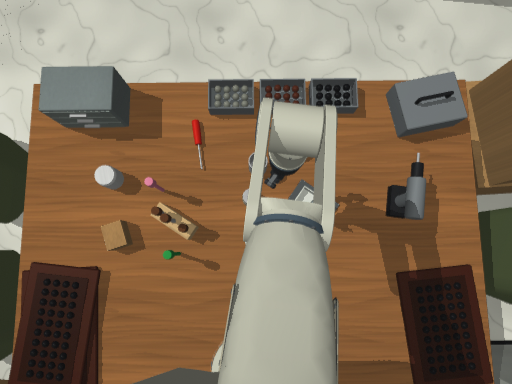

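The tube now looks upright: its mouth is at wrist (249,314), plate corners are at (199,195) and (302,195), and the pot mouth is at (271,87). I'll check these numerically.

```bash
python3 - <<'E'
from h import *
np.set_printoptions(precision=1,suppress=True)
f=grab_frame("wrist");
a,b=atz(f,199,195,6),atz(f,302,195,6);yv=a-b;yaw=np.arctan2(-yv[0],yv[1])
print(a,b,np.linalg.norm(yv),yaw,(a+b)/2-75*np.array([np.cos(yaw),np.sin(yaw),0]))
h=[atz(f,207,268.5,88),atz(f,294,268.5,88)];print("posts/hinge bar",h,(h[0]+h[1])/2)
print("mouth",atz(f,249,314,160),"pot",atz(f,271,87,100))
print("rack?",sense()["eef_pos"])
c=f["color"][:,:,::-1];cv2.imwrite("pics/w5z.png",cv2.resize(c[180:350,170:330],(640,680),interpolation=cv2.INTER_CUBIC)[:600])
g=grab_frame("scene");print("scene mouth",tri([(f,249,314),(g,190+325/8,140+85/8)]))
E
```

```text
[481.7 -84.9   6. ] [ 600.  -170.4    6. ] 146.00696096610196 0.9451435971258234 [ 496.9 -188.4    6. ]
posts/hinge bar [array([ 459.1, -151.1,   88. ]), array([ 545.7, -213.2,   88. ])] [ 502.4 -182.2   88. ]
mouth [ 499.1 -186.   160. ] pot [641.2 -25.4 100. ]
rack? [578.9 -84.6 425.6]
scene mouth [ 509.9 -170.5  179.7]
```

View pics/w5z.png

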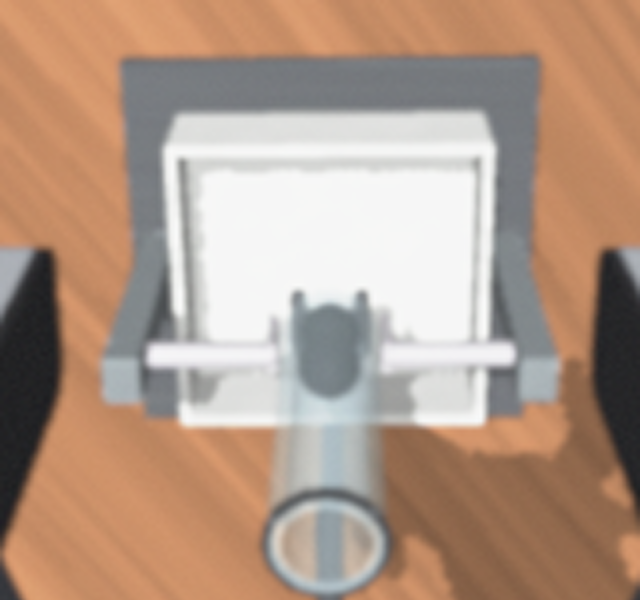

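```bash
python3 - <<'E'
from h import *
plan([463.5,237.7,410],[np.pi,0,.97],34)
E
```

```text
n 11 turn/row [-0.0012  0.0016 -0.0027] total d [-115.4  322.4  -15.4]
0 [ 17.5 -25.7   1.4]
1 [ 17.6 -25.7   1.4]
2 [ 17.7 -25.6   1.4]
3 [ 17.7 -25.6   1.4]
4 [ 17.8 -25.5   1.4]
5 [ 17.9 -25.5   1.4]
6 [ 17.9 -25.5   1.4]
7 [ 18.  -25.4   1.4]
8 [ 18.1 -25.4   1.4]
9 [ 18.1 -25.3   1.4]
10 [ 18.2 -25.3   1.4]
```

```bash
python3 -m creep '[[-0.001,0.002,-0.003,18,-25.5,1,0.4],[-0.001,0.002,-0.003,18,-25.5,1,0.4],[-0.001,0.002,-0.003,18,-25.5,1,0.4],[-0.001,0.002,-0.003,18,-25.5,1,0.4],[-0.001,0.002,-0.003,18,-25.5,1,0.4],[-0.001,0.002,-0.003,18,-25.5,1,0.4],[-0.001,0.002,-0.003,18,-25.5,1,0.4],[-0.001,0.002,-0.003,18,-25.5,1,0.4],[0,0.001,-0.003,15,-22,1,0.4],[0,0,0,5,-8,0,0.4]]'; python3 -m creep '[[0,0,0,0,0,0,0.4]]'; python3 - <<'E'
from h import *
s=plan([463.5,237.7,410],[np.pi,0,.97],34)
print(s["tcp_rot"],s["eef_pos"],s["opening"])
f=grab_frame("wrist");cv2.imwrite("pics/w6.png",f["color"][:,:,::-1])
E
```

```text
clock: 5.52
eef_pos: [476.1, 188.3, 400.5]
tcp_rot: [-3.119, 0.02, 0.956]
contact_force: [0.5, -1.2, 0.3]
opening: 0.603
clock: 5.6
eef_pos: [475.0, 189.4, 399.2]
tcp_rot: [-3.118, 0.022, 0.958]
contact_force: [0.5, -0.7, -0.5]
opening: 0.604
n 2 turn/row [-0.0119  0.011  -0.0062] total d [-11.5  48.3  10.8]
0 [ 16.3 -18.7  -5.3]
1 [ 16.5 -18.6  -5.3]
[-3.1178498   0.02216393  0.95781061] [475.01701541 189.39813082 399.22662562] 0.6035491036298494
```

View pics/w6.png

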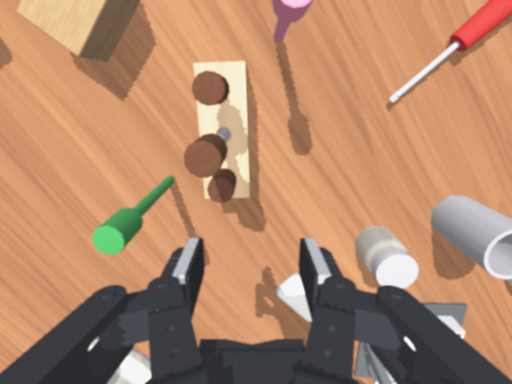

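Candidates in this view are brown (209,87), brown (203,157), brown (222,184), green (112,236) and pink (292,5). My choice is brown (203,157) in the middle hole: it is the largest, its shaft is visible, and its triangulated top is 180 mm.

```bash
python3 - <<'E'
from h import *
np.set_printoptions(precision=1,suppress=True)
f=grab_frame("wrist");c=f["color"][:,:,::-1]
cv2.imwrite("pics/w6z.png",cv2.resize(c[55:205,160:280],(480,600),interpolation=cv2.INTER_CUBIC))
print("long top",atz(f,203,157,180),"mid?",atz(f,208.5,86,135),"short",atz(f,222,182,110))
print("rack corners",[atz(f,u,v,60) for u,v in [(194,62),(245,61),(249,197),(206,197)]])
t=grab_frame("top");print(tri([(f,203,157),(t,165.5,217.5)]))
E
```

```text
long top [467.  240.5 180. ] mid? [491.4 277.8 135. ] short [447.3 207.4 110. ]
rack corners [array([484.2, 311.4,  60. ]), array([525.2, 283.5,  60. ]), array([447.7, 167.1,  60. ]), array([407.7, 194.7,  60. ])]
[464.4 239.4 169.3]
```

View pics/w6z.png

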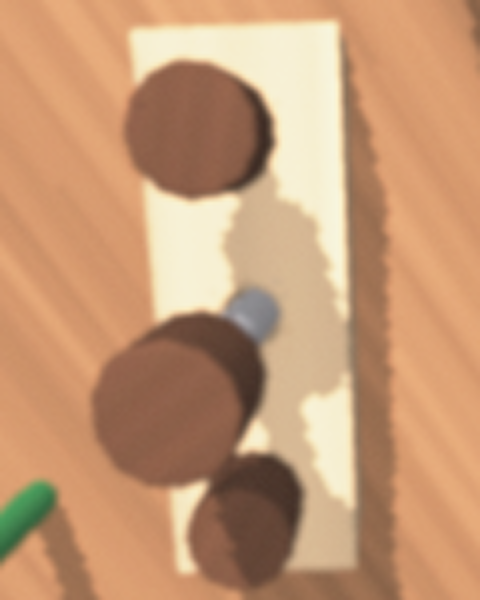

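```bash
python3 -m creep '[[-0.012,0.011,-0.006,16.5,-20,0,0.4],[-0.012,0.011,-0.006,17,-20,0,0.4],[0,0,0,0,0,0,0.4]]'; python3 - <<'E'
from h import *
s=plan([465.5,239,318],[np.pi,0,.97],34)
E
```

```text
clock: 6.0
eef_pos: [465.1, 234.6, 399.5]
tcp_rot: [3.138, -0.001, 0.96]
contact_force: [0.3, 0.5, -0.0]
opening: 0.599
n 3 turn/row [ 0.0012 -0.0002 -0.0032] total d [  0.4   4.4 -81.5]
0 [ 1.3 -0.8 27.2]
1 [ 1.3 -0.8 27.2]
2 [ 1.3 -0.7 27.2]
```

```bash
python3 -m creep '[[0,0,-0.003,1.5,-1,25,0.4],[0,0,-0.003,1.5,-1,25,0.4],[0,0,-0.003,1,0,20,0.4],[0,0,0,0,0,8,0.4],[0,0,0,0,0,0,0.4]]'; python3 - <<'E'
from h import *
s=plan([465.5,239,318],[np.pi,0,.97],34);print(s["contact_force"])
f=grab_frame("wrist");cv2.imwrite("pics/w7.png",f["color"][:,:,::-1])
g=grab_frame("scene");cv2.imwrite("pics/s7.png",cv2.resize(g["color"][140:280,310:450,::-1],(600,600),interpolation=cv2.INTER_CUBIC))
E
```

```text
clock: 6.42
eef_pos: [470.2, 233.7, 320.5]
tcp_rot: [3.134, -0.003, 0.965]
contact_force: [-0.1, -0.1, 0.0]
opening: 0.601
n 1 turn/row [ 0.0075 -0.0029 -0.0047] total d [-4.7  5.3 -2.5]
0 [ 1.7 -6.9  2.4]
[-0.06004401 -0.09897006  0.02673582]
```

View pics/w7.png

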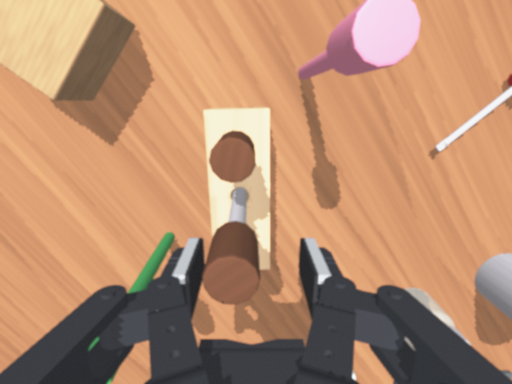

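View pics/s7.png

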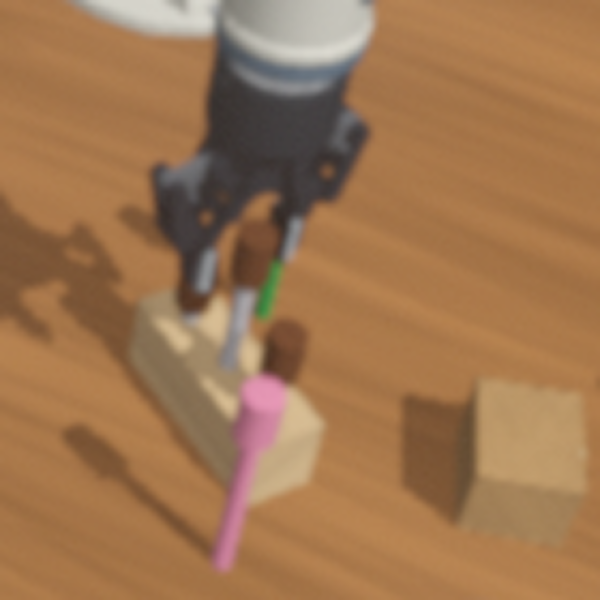

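The handle sits between the jaws but left of centre: top at (232,281), jaw mid-line at 251. I'll work out the offset.

```bash
python3 - <<'E'
from h import *
np.set_printoptions(precision=1,suppress=True)
f=grab_frame("wrist");p=atz(f,232,280,180);print(p)
s=plan([p[0],p[1],318],[np.pi,0,.97],34)
E
```

```text
[465.9 240.3 180. ]
n 1 turn/row [ 0. -0. -0.] total d [-4.8  5.8 -4.8]
0 [ 2.  -7.2  4.7]
```

```bash
python3 -m creep '[[0,0,0,2,-6.5,3,0.4],[0,0,0,0.5,-1,1.5,0.4],[0,0,0,0,0,0,0.4],[0,0,0,0,0,0,1],[0,0,0,0,0,0,1],[0,0,0,0,0,0,1],[0,0,0,0,0,0,1]]' 60; python3 - <<'E'
from h import *
s=plan([466,240,318],[np.pi,0,.97],34);print(s["contact_force"],s["wrist_torque"])
f=grab_frame("wrist");cv2.imwrite("pics/w8.png",f["color"][:,:,::-1])
E
```

```text
clock: 7.15
eef_pos: [466.6, 242.1, 322.4]
tcp_rot: [3.13, -0.012, 0.965]
contact_force: [-0.1, 0.6, -1.2]
opening: 0.287
n 1 turn/row [ 0.0121 -0.0124 -0.0046] total d [-0.6 -2.1 -4.4]
0 [-2.1  0.6  4.4]
[-0.11275789  0.57620117 -1.16041425] [-0.01811741  0.03731846 -0.03383534]
```

View pics/w8.png

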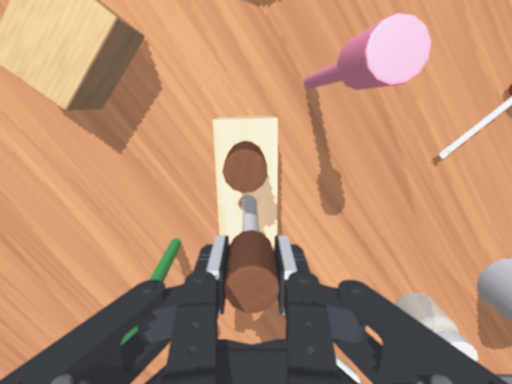

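```bash
python3 -m creep '[[0,0,0,0,0,-8,1],[0,0,0,0,0,-20,1],[0,0,0,0,0,-25,1],[0,0,0,0,0,-30,1],[0,0,0,0,0,-35,1],[0,0,0,0,0,-35,1],[0,0,0,0,0,-30,1],[0,0,0,0,0,-5,1],[0,0,0,0,0,0,1]]' 80; python3 - <<'E'
from h import *
s=sense();print(s)
f=grab_frame("wrist");cv2.imwrite("pics/w9.png",f["color"][:,:,::-1])
plan([499.5,-186,515],[3.13,-.012,.955],34)
E
```

```text
clock: 7.95
eef_pos: [462.4, 240.5, 521.1]
tcp_rot: [3.13, -0.01, 0.965]
contact_force: [0.0, 0.3, -2.5]
opening: 0.282
{'clock': 7.95, 'qpos': array([ 0.47847214,  0.08935825,  1.71107071, -0.00571841,  1.32662333,
        1.0854959 ]), 'qvel': array([-0.00053084, -0.0315781 , -0.03487152,  0.00056543,  0.01772324,
        0.0013142 ]), 'joint_efforts': array([ 2.22400791e-02, -4.66265059e+01, -3.96880424e+01, -3.28838476e-02,
        2.25517438e-01, -1.10522283e-04]), 'eef_pos': array([462.38242534, 240.45560009, 521.07705692]), 'tcp_rot': array([ 3.12988577, -0.01026033,  0.96517473]), 'contact_force': array([ 0.03962497,  0.27593712, -2.47359607]), 'wrist_torque': array([-0.08225332, -0.0043967 ,  0.02277556]), 'opening': 0.28221994477604895}
n 13 turn/row [0.     0.0001 0.0008] total d [  37.1 -426.5   -5.7]
0 [-25.4  21.    0.4]
1 [-25.3  21.    0.4]
2 [-25.3  21.1   0.4]
3 [-25.3  21.1   0.4]
4 [-25.3  21.1   0.4]
5 [-25.3  21.1   0.4]
6 [-25.3  21.1   0.4]
7 [-25.2  21.2   0.4]
8 [-25.2  21.2   0.4]
9 [-25.2  21.2   0.4]
10 [-25.2  21.2   0.4]
11 [-25.2  21.2   0.4]
12 [-25.2  21.3   0.4]
```

View pics/w9.png

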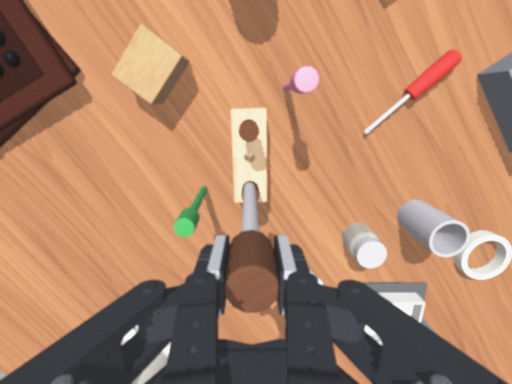

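```bash
python3 - <<'E'
from h import *
np.set_printoptions(precision=1,suppress=True)
f=grab_frame("wrist");s=sense();
c=f["color"][:,:,::-1];cv2.imwrite("pics/w9z.png",cv2.resize(c[170:320,200:300],(400,600),interpolation=cv2.INTER_CUBIC))
R=Ro.from_euler('xyz',s["tcp_rot"])
for u,v,dz in [(249,189,312),(252,292,142.5)]:
    p=atz(f,u,v,s["eef_pos"][2]-dz);print(p,p-s["eef_pos"],R.inv().apply(p-s["eef_pos"]))
E
python3 -m creep '[[0,0,0,-15,13,0,1],[0,0,0,-25,21,0,1],[0,0,0,-25,21,0,1],[0,0,0,-25,21,0,1],[0,0,0,-25,21,0,1],[0,0,0,-25,21,0,1],[0,0,0,-25,21,0,1],[0,0,0,-25,21,0,1],[0,0,0,-25,21,0,1],[0,0,0,-25,21,0,1]]';python3 - <<'E'
from h import *
s=plan([499.5,-186,515],[3.13,-.012,.955],34);print(s["eef_pos"],s["tcp_rot"])
E
```

```text
[461.  235.3 207.1] [  -1.3   -5.1 -312. ] [ -7.5  -1.5 312. ]
[461.6 235.5 376.6] [  -0.7   -4.9 -142.5] [ -5.6   0.8 142.5]
clock: 8.88
eef_pos: [488.8, -80.1, 498.5]
tcp_rot: [-3.127, 0.011, 0.975]
contact_force: [0.9, -0.2, -1.9]
opening: 0.278
n 4 turn/row [-0.0065  0.0057  0.005 ] total d [  10.7 -105.9   16.5]
0 [-20.5  17.   -4.2]
1 [-20.3  17.1  -4.2]
2 [-20.2  17.3  -4.2]
3 [-20.1  17.4  -4.2]
[488.80417741 -80.10326365 498.50585163] [-3.12728716  0.01062279  0.97495054]
```

View pics/w9z.png

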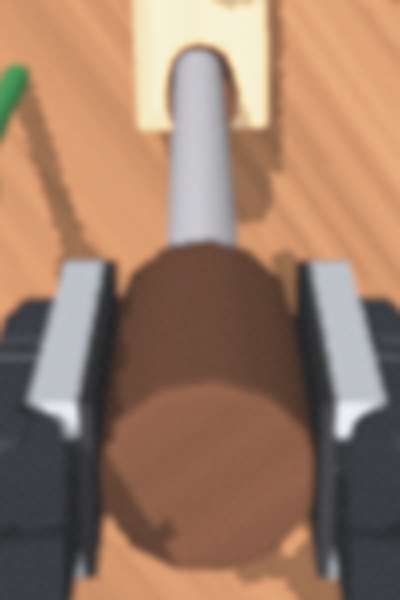

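```bash
python3 - <<'E'
from h import *
s=plan([500.3,-181,490],[3.13,-.012,.955],34);print(s["eef_pos"],s["tcp_rot"])
E
```

```text
n 3 turn/row [-0.0086  0.0075  0.0066] total d [  11.5 -100.9   -8.5]
0 [-25.7  22.1   2.8]
1 [-25.5  22.2   2.8]
2 [-25.4  22.4   2.8]
[488.80417741 -80.10326365 498.50585163] [-3.12728716  0.01062279  0.97495054]
```

```bash
python3 -m creep '[[-0.008,0.007,0.007,-20,18,0,1],[-0.008,0.008,0.006,-20,17,0,1],[-0.008,0.008,0.006,-20,17,0,1],[0,0,0,-12,12,0,1],[0,0,0,0,0,0,1]]'; python3 - <<'E'
from h import *
s=plan([500.3,-181,490],[3.13,-.012,.955],34);print(s["eef_pos"],s["tcp_rot"])
f=grab_frame("wrist");c=f["color"][:,:,::-1];cv2.imwrite("pics/w10.png",cv2.resize(c[120:320,170:330],(480,600),interpolation=cv2.INTER_CUBIC))
E
```

```text
clock: 9.3
eef_pos: [498.1, -185.9, 486.5]
tcp_rot: [-3.137, -0.006, 0.95]
contact_force: [-0.5, 0.3, -1.4]
opening: 0.284
n 1 turn/row [-0.0164  0.0063 -0.0052] total d [2.2 4.9 3.5]
0 [ 5.3 -1.1 -3.5]
[ 498.07250024 -185.94406749  486.46360054] [-3.13668905 -0.00572674  0.94973218]
```

View pics/w10.png

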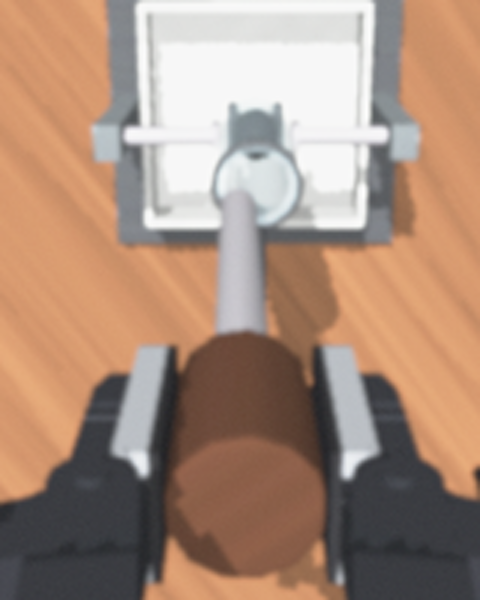

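```bash
python3 -m creep '[[-0.016,0.006,-0.005,5,-1,0,1],[0,0,0,0,0,0,1]]'; python3 - <<'E'
from h import *
s=plan([500.3,-181,490],[3.13,-.012,.955],34);print(s["eef_pos"],s["tcp_rot"])
f=grab_frame("wrist");c=f["color"][:,:,::-1];cv2.imwrite("pics/w11.png",cv2.resize(c[120:245,200:300],(480,600),interpolation=cv2.INTER_CUBIC))
E
```

```text
clock: 9.52
eef_pos: [499.4, -179.1, 483.3]
tcp_rot: [3.136, -0.012, 0.954]
contact_force: [0.0, 0.2, -0.9]
opening: 0.278
n 1 turn/row [-0.0058  0.0001 -0.0014] total d [ 0.9 -1.9  6.7]
0 [-0.9  1.9 -6.7]
[ 499.39885201 -179.13973277  483.32083136] [ 3.13581522 -0.01187766  0.95364298]
```

View pics/w11.png

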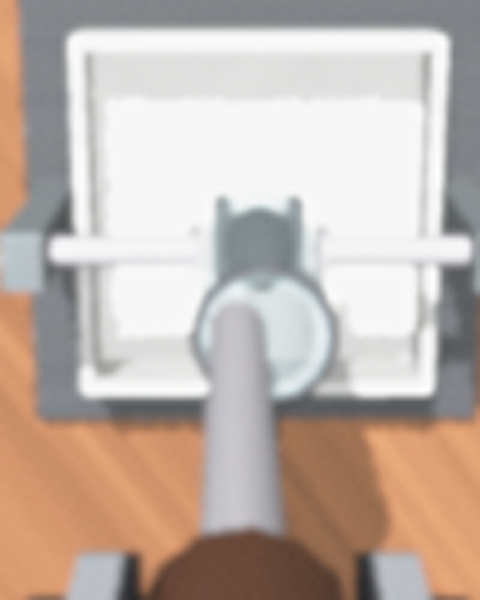

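```bash
python3 - <<'E'
from h import *
np.set_printoptions(precision=1,suppress=True)
f=grab_frame("wrist");s=sense();R=Ro.from_euler('xyz',s["tcp_rot"]);P=s["eef_pos"]
m=atz(f,200+263/4.8,120+335/4.8,160)
tz=P[2]-312.4
e=atz(f,200+237/4.8,120+304/4.8,tz)  # far edge of tip
print("mouth",m,"tool frame",R.inv().apply(m-P)); print("tip far edge",e,R.inv().apply(e-P),tz)
E
```

```text
mouth [ 498.9 -189.3  160. ] tool frame [-12.1   3.9 323.7]
tip far edge [ 500.2 -177.7  171.4] [ -1.8  -1.8 312.4] 171.40995460353963
```

```bash
python3 -m creep '[[-0.004,0,0,-4,5,-3,1],[0,0,0,0,0,-2,1]]'; python3 - <<'E'
from h import *
np.set_printoptions(precision=1,suppress=True)
f=grab_frame("wrist");c=f["color"][:,:,::-1];cv2.imwrite("pics/w12.png",cv2.resize(c[120:245,200:300],(480,600),interpolation=cv2.INTER_CUBIC))
s=sense();print(s["eef_pos"],s["tcp_rot"])
g=grab_frame("scene");c=g["color"][:,:,::-1];cv2.imwrite("pics/s12.png",cv2.resize(c[110:210,190:270],(480,600),interpolation=cv2.INTER_CUBIC))
E
```

```text
clock: 9.78
eef_pos: [501.1, -183.9, 488.9]
tcp_rot: [3.132, -0.011, 0.957]
contact_force: [0.1, 0.1, -1.1]
opening: 0.283
[ 501.  -183.6  489.3] [ 3.1 -0.   1. ]
```

View pics/w12.png

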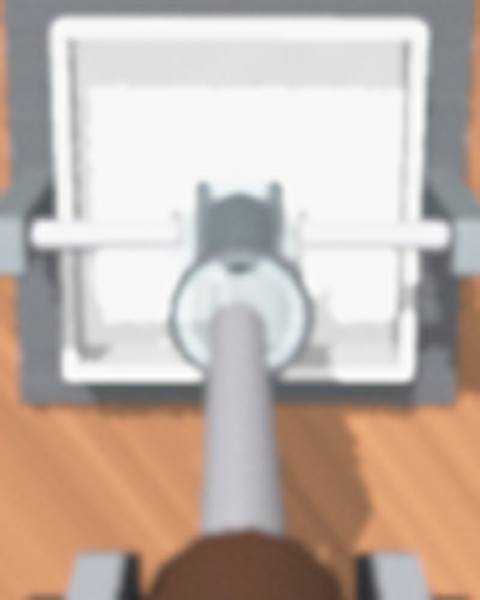

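View pics/s12.png

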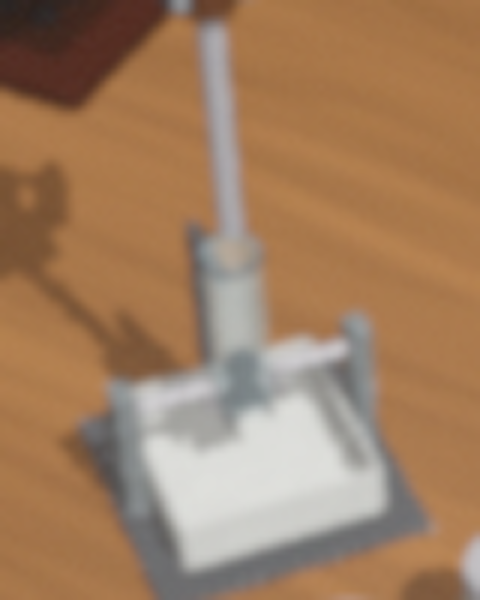

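```bash
python3 - <<'E'
from h import *
np.set_printoptions(precision=1,suppress=True)
f=grab_frame("wrist");s=sense();R=Ro.from_euler('xyz',s["tcp_rot"]);P=s["eef_pos"];print(P)
m=atz(f,200+242/4.8,120+318/4.8,160)
tz=P[2]-312.4
e=atz(f,200+237/4.8,120+305/4.8,tz)
print("mouth",m,"tool frame",R.inv().apply(m-P)); print("tip far edge",e,R.inv().apply(e-P),tz)
g=grab_frame("scene");print("scene mouth",atz(g,190+233/6,110+255/6,160),"tip(front bottom edge)",atz(g,190+232/6,110+238/6,tz))
E
```

```text
[ 500.9 -183.7  488.9]
mouth [ 499.4 -190.1  160. ] tool frame [ -9.8  -0.4 328.8]
tip far edge [ 502.8 -183.3  176.5] [ -2.1  -1.4 312.4] 176.4617552509863
scene mouth [ 502. -183.  160.] tip(front bottom edge) [ 506.9 -178.7  176.5]
```

```bash
python3 -m creep '[[0,0,0,-1,1,5,1],[0,0,0,0,0,8,1],[0,0,0,0,0,8,1]]'; python3 -m creep '[[0,0,0,0,0,8,1],[0,0,0,0,0,8,1]]'; python3 - <<'E'
from h import *
np.set_printoptions(precision=1,suppress=True)
f=grab_frame("wrist");c=f["color"][:,:,::-1];cv2.imwrite("pics/w13.png",cv2.resize(c[120:245,200:300],(480,600),interpolation=cv2.INTER_CUBIC))
s=plan([499,-185,405],[3.13,-.012,.957]);print(s["eef_pos"],s["tcp_rot"],s["contact_force"],s["wrist_torque"])
g=grab_frame("scene");c=g["color"][:,:,::-1];cv2.imwrite("pics/s13.png",cv2.resize(c[110:210,190:270],(480,600),interpolation=cv2.INTER_CUBIC))
E
```

```text
clock: 10.23
eef_pos: [501.7, -185.2, 468.0]
tcp_rot: [3.13, -0.012, 0.957]
contact_force: [-0.9, -0.2, -2.2]
opening: 0.282
clock: 10.4
eef_pos: [501.7, -185.1, 449.7]
tcp_rot: [3.131, -0.012, 0.956]
contact_force: [0.3, 0.2, -0.6]
opening: 0.276
n 2 turn/row [-0.  0. -0.] total d [ -2.3  -0.  -42.8]
0 [-0.9 -1.1 21.4]
1 [-0.9 -1.1 21.4]
[ 501.3 -185.   447.8] [ 3.1 -0.   1. ] [-0.8 -0.6 -3.3] [-0.  0. -0.]
```

View pics/w13.png

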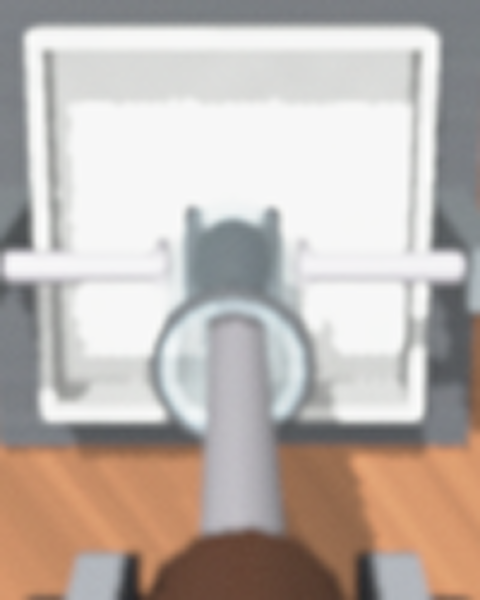

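View pics/s13.png

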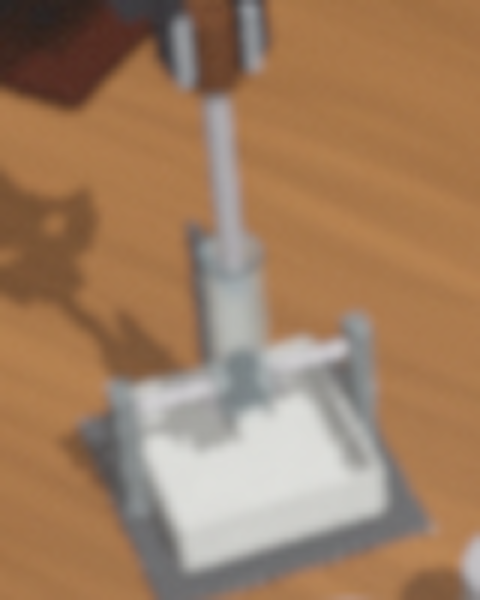

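The tip is about 25 mm inside the mouth with no contact force, so I'm continuing down.

```bash
python3 -m creep '[[0,0,0,0,0,8,1],[0,0,0,0,0,8,1],[0,0,0,0,0,8,1]]'; python3 -m creep '[[0,0,0,0,0,6,1],[0,0,0,0,0,5,1]]';  python3 -m creep '[[0,0,0,0,0,5,1],[0,0,0,0,0,5,1]]'; python3 - <<'E'
from h import *
s=sense();print(s["eef_pos"],s["contact_force"],s["wrist_torque"],s["tcp_rot"])
E
```

```text
clock: 10.75
eef_pos: [502.2, -185.1, 424.2]
tcp_rot: [3.131, -0.012, 0.956]
contact_force: [0.2, -0.7, -0.9]
opening: 0.275
clock: 10.92
eef_pos: [502.2, -184.9, 411.0]
tcp_rot: [3.132, -0.012, 0.956]
contact_force: [0.9, 0.1, -1.0]
opening: 0.282
clock: 11.08
eef_pos: [502.5, -185.0, 400.1]
tcp_rot: [3.132, -0.012, 0.956]
contact_force: [0.3, -0.3, 1.3]
opening: 0.277
[ 502.51180723 -184.95481328  400.10770582] [ 0.29218951 -0.27996321  1.31260329] [-0.05894627  0.0898072   0.00772161] [ 3.13154946 -0.01184602  0.9564105 ]
```

```bash
python3 -m creep '[[0,0,0,0,0,6,1],[0,0,0,0,0,6,1]]'; python3 -m creep '[[0,0,0,0,0,6,1],[0,0,0,0,0,6,1]]';python3 -m creep '[[0,0,0,0,0,6,1],[0,0,0,0,0,6,1]]'; python3 - <<'E'
from h import *
s=sense();print(s["eef_pos"],s["contact_force"],s["wrist_torque"],s["tcp_rot"])
g=grab_frame("scene");c=g["color"][:,:,::-1];cv2.imwrite("pics/s14.png",cv2.resize(c[110:210,190:270],(480,600),interpolation=cv2.INTER_CUBIC))
E
```

```text
clock: 11.25
eef_pos: [502.9, -185.0, 387.4]
tcp_rot: [3.13, -0.012, 0.956]
contact_force: [-0.5, -0.7, -1.9]
opening: 0.279
clock: 11.42
eef_pos: [503.3, -185.0, 374.6]
tcp_rot: [3.13, -0.012, 0.957]
contact_force: [0.3, -0.7, -0.3]
opening: 0.281
clock: 11.58
eef_pos: [503.2, -184.8, 361.0]
tcp_rot: [3.131, -0.012, 0.956]
contact_force: [-0.4, 0.8, -1.6]
opening: 0.277
[ 503.22583808 -184.7991527   360.970572  ] [-0.37038308  0.82958799 -1.55180538] [0.10333084 0.11606746 0.01922   ] [ 3.13086711 -0.0121012   0.95645437]
```

View pics/s14.png

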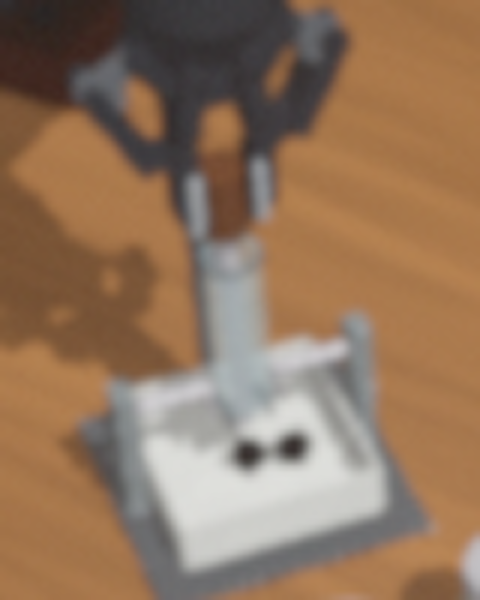

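Both stones lie in the tray, at crop (250,455) and (293,447). Next I pull the rod straight up.

```bash
python3 -m creep '[[0,0,0,0,0,-6,1],[0,0,0,0,0,-12,1],[0,0,0,0,0,-15,1],[0,0,0,0,0,-18,1]]'; python3 -m creep '[[0,0,0,0,0,-18,1],[0,0,0,0,0,-18,1],[0,0,0,0,0,-18,1],[0,0,0,0,0,-18,1],[0,0,0,0,0,-15,1],[0,0,0,0,0,-10,1]]'; python3 - <<'E'
from h import *
s=sense();print(s["eef_pos"],s["contact_force"],s["tcp_rot"])
f=grab_frame("wrist");c=f["color"][:,:,::-1];cv2.imwrite("pics/w15.png",c)
g=grab_frame("scene");c=g["color"][:,:,::-1];cv2.imwrite("pics/s15.png",cv2.resize(c[90:210,190:286],(480,600),interpolation=cv2.INTER_CUBIC))
E
```

```text
clock: 11.97
eef_pos: [501.0, -184.5, 408.0]
tcp_rot: [3.141, -0.009, 0.956]
contact_force: [-0.0, -0.3, -1.5]
opening: 0.285
clock: 12.47
eef_pos: [500.0, -185.2, 514.6]
tcp_rot: [3.137, -0.01, 0.957]
contact_force: [0.1, 0.4, -1.1]
opening: 0.282
[ 499.98086742 -185.17565973  514.61223049] [ 0.12236186  0.37876067 -1.10046424] [ 3.1365192  -0.01011775  0.9565238 ]
```

View pics/w15.png

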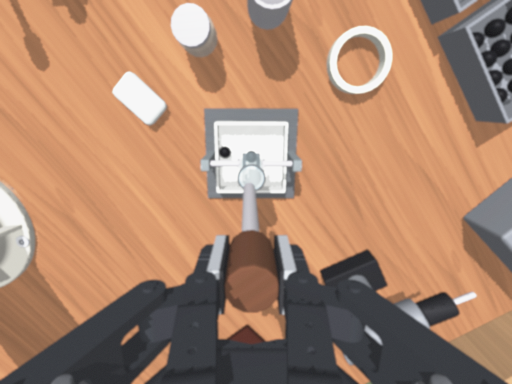

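View pics/s15.png

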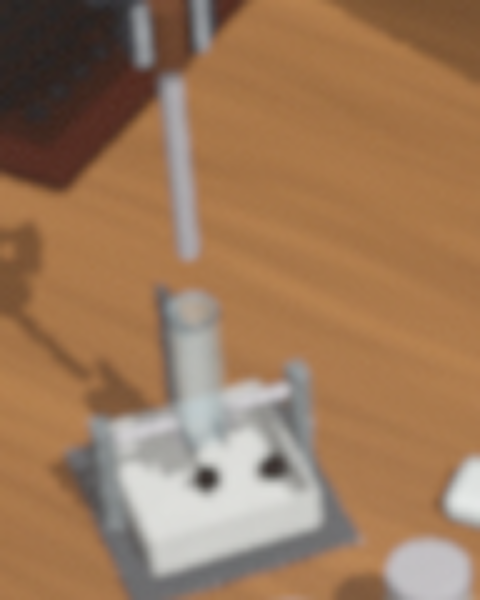

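The rod is out with its tip near 202 mm, the tube stayed upright, and both stones are in the tray. Now to the pot.

```bash
python3 - <<'E'
from h import *
s=plan([647.4,-18.5,470],[3.13,-.012,.957],34)
E
```

```text
n 7 turn/row [-0.0007  0.0002 -0.0001] total d [147.2 166.7 -44.7]
0 [31.5  3.4  6.7]
1 [31.5  3.4  6.8]
2 [31.5  3.4  6.8]
3 [31.5  3.4  6.8]
4 [31.5  3.4  6.8]
5 [31.5  3.4  6.8]
6 [31.5  3.4  6.8]
```

```bash
python3 -m creep '[[0,0,0,15,1.5,0,1],[0,0,0,25,3,0,1],[0,0,0,30,3.5,0,1],[0,0,0,30,3.5,2,1],[0,0,0,30,3.5,2,1],[0,0,0,30,3.5,2,1],[0,0,0,25,3,0,1],[0,0,0,12,1,0,1],[0,0,0,3,0,0,1],[0,0,0,0,0,0,1]]'; python3 - <<'E'
from h import *
s=plan([647.4,-18.5,470],[3.13,-.012,.957],34);print(s["eef_pos"],s["contact_force"],s["tcp_rot"])
f=grab_frame("wrist");c=f["color"][:,:,::-1];cv2.imwrite("pics/w16.png",c)
g=grab_frame("scene");c=g["color"][:,:,::-1];cv2.imwrite("pics/s16.png",cv2.resize(c[130:270,190:302],(480,600),interpolation=cv2.INTER_CUBIC))
E
```

```text
clock: 13.4
eef_pos: [637.5, -28.6, 499.4]
tcp_rot: [-3.138, -0.003, 0.954]
contact_force: [-0.7, -1.2, -1.5]
opening: 0.285
n 1 turn/row [-0.0149  0.0088 -0.0033] total d [  9.9  10.1 -29.4]
0 [13.9  2.4 29.4]
[637.46361184 -28.58830893 499.36745415] [-0.71408805 -1.18409009 -1.47155538] [-3.13822256 -0.00319166  0.95363448]
```

View pics/w16.png

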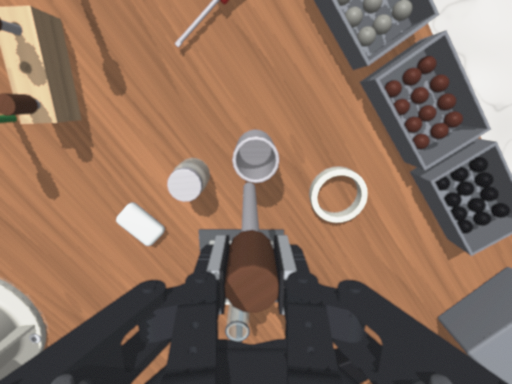

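View pics/s16.png

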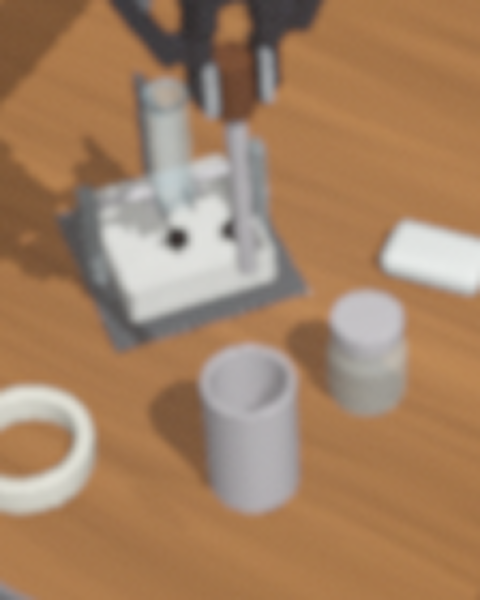

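```bash
python3 - <<'E'
from h import *
np.set_printoptions(precision=1,suppress=True)
f=grab_frame("wrist");g=grab_frame("scene")
print(atz(f,256,158,100),atz(g,190+249/4.286,130+380/4.286,100))
s=sense();R=Ro.from_euler('xyz',s["tcp_rot"]);P=s["eef_pos"];tz=P[2]-312.4
e=atz(f,249.5,182,tz);print("tip far edge",e,R.inv().apply(e-P),P)
E
```

```text
[645.9 -26.  100. ] [645.1 -23.  100. ]
tip far edge [635.2 -27.8 188.3] [ -0.1  -2.  312.4] [636.7 -30.1 500.7]
```

```bash
python3 -m creep '[[-0.015,0.009,-0.003,8,1,4,1],[0,0,0,5,1,8,1],[0,0,0,0,0,10,1],[0,0,0,0,0,10,1],[0,0,0,0,0,10,1],[0,0,0,0,0,5,1],[0,0,0,0,0,0,1]]'; python3 - <<'E'
from h import *
s=plan([647.3,-20,330],[3.13,-.012,.957],34);print(s["eef_pos"],s["contact_force"],s["tcp_rot"])
f=grab_frame("wrist");c=f["color"][:,:,::-1];cv2.imwrite("pics/w17.png",c)
g=grab_frame("scene");c=g["color"][:,:,::-1];cv2.imwrite("pics/s17.png",cv2.resize(c[130:270,190:302],(480,600),interpolation=cv2.INTER_CUBIC))
E
```

```text
clock: 14.18
eef_pos: [645.9, -22.6, 449.2]
tcp_rot: [3.126, -0.014, 0.951]
contact_force: [-0.3, 0.0, -0.9]
opening: 0.283
n 4 turn/row [ 0.001  -0.0004 -0.0015] total d [   1.4    2.6 -119.2]
0 [ 0.3 -0.6 29.8]
1 [ 0.4 -0.5 29.8]
2 [ 0.4 -0.5 29.8]
3 [ 0.4 -0.5 29.8]
[645.87844492 -22.6457492  449.1638424 ] [-0.29653509  0.04729692 -0.93139235] [ 3.12619985 -0.01357893  0.95105714]
```

View pics/w17.png

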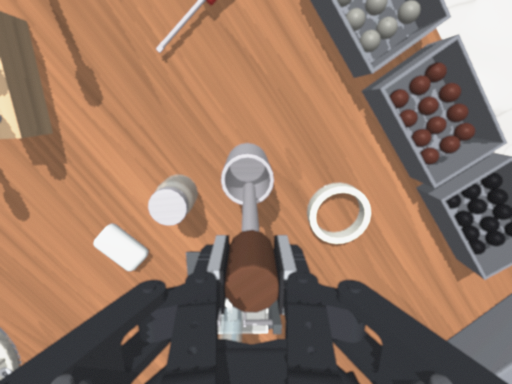

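View pics/s17.png

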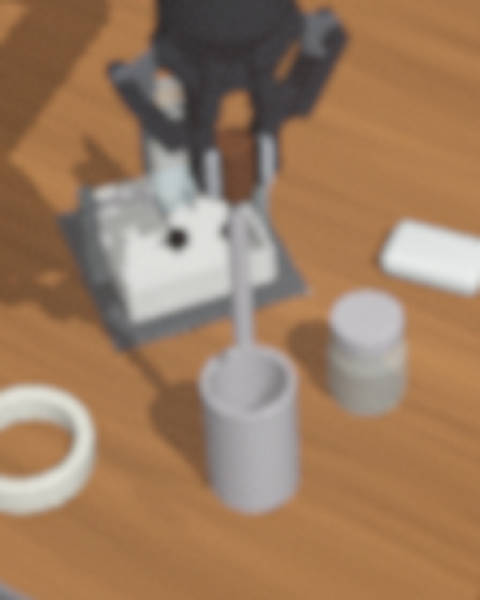

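```bash
python3 -m creep '[[0,0,-0.003,1,-1,15,1],[0,0,0,1,-1,18,1],[0,0,0,0,0,18,1],[0,0,0,0,0,18,1],[0,0,0,0,0,15,1]]';python3 -m creep '[[0,0,0,0,0,8,1],[0,0,0,0,0,3,1]]'; python3 - <<'E'
from h import *
s=plan([647.3,-20,320],[3.13,-.012,.957],34);print(s["eef_pos"],s["contact_force"],s["tcp_rot"])
f=grab_frame("wrist");c=f["color"][:,:,::-1];cv2.imwrite("pics/w18.png",c)
g=grab_frame("scene");c=g["color"][:,:,::-1];cv2.imwrite("pics/s18.png",cv2.resize(c[130:270,190:302],(480,600),interpolation=cv2.INTER_CUBIC))
E
```

```text
clock: 14.7
eef_pos: [650.3, -19.8, 371.3]
tcp_rot: [3.114, -0.022, 0.954]
contact_force: [0.0, 0.3, -1.1]
opening: 0.283
clock: 14.87
eef_pos: [650.4, -19.8, 358.1]
tcp_rot: [3.116, -0.02, 0.954]
contact_force: [1.0, -0.1, -1.4]
opening: 0.281
n 2 turn/row [ 0.0072 -0.0042 -0.0014] total d [ -3.1  -0.2 -38.1]
0 [-1.4 -1.7 19. ]
1 [-1.3 -1.6 19. ]
[650.43773831 -19.79555137 358.14277876] [ 0.99958086 -0.14550786 -1.37118543] [ 3.11560161 -0.02035938  0.95429953]
```

View pics/w18.png

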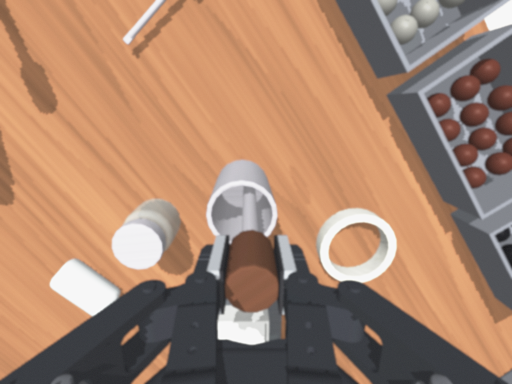

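View pics/s18.png

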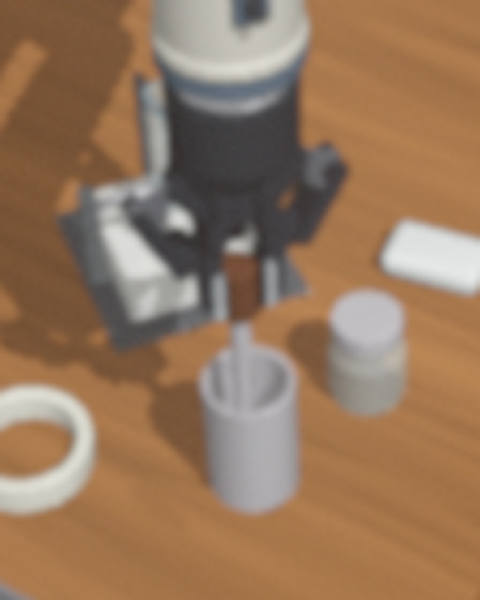

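```bash
python3 -m creep '[[0.007,-0.004,0,-1,-1,12,1],[0.007,-0.004,0,0,0,10,1],[0,0,0,0,0,6,1]]';python3 -m creep '[[0,0,0,0,0,4,1],[0,0,0,0,0,2,1]]'; python3 -m creep '[[0,0,0,0,0,2,1]]'
```

```text
clock: 15.22
eef_pos: [651.4, -20.1, 333.2]
tcp_rot: [3.125, -0.016, 0.954]
contact_force: [-1.0, -0.3, -0.8]
opening: 0.282
clock: 15.38
eef_pos: [651.3, -20.1, 325.5]
tcp_rot: [3.126, -0.015, 0.954]
contact_force: [-0.1, 0.6, -1.0]
opening: 0.282
clock: 15.47
eef_pos: [651.4, -20.1, 323.1]
tcp_rot: [3.126, -0.015, 0.954]
contact_force: [0.6, 0.3, -0.5]
opening: 0.279
```

```bash
python3 -m creep '[[0,0,0,0,0,3,1],[0,0,0,0,0,2,1]]'; python3 -m creep '[[0,0,0,0,0,2,1]]'
```

```text
clock: 15.63
eef_pos: [651.8, -20.1, 318.2]
tcp_rot: [3.125, -0.015, 0.954]
contact_force: [-2.7, 0.8, 19.5]
opening: 0.283
clock: 15.72
eef_pos: [652.4, -19.9, 318.1]
tcp_rot: [3.124, -0.017, 0.954]
contact_force: [-5.2, 2.7, 27.3]
opening: 0.283
```

```bash
python3 -m creep '[[0,0,0,0,0,-2,1],[0,0,0,0,0,0,0.6],[0,0,0,0,0,-1,0.5],[0,0,0,0,0,-2,0.3],[0,0,0,0,0,-2,0],[0,0,0,0,0,-2,0],[0,0,0,0,0,-2,0],[0,0,0,0,0,-2,0]]' 40; python3 - <<'E'
from h import *
s=sense();print(s["eef_pos"],s["contact_force"],s["opening"])
f=grab_frame("wrist");c=f["color"][:,:,::-1];cv2.imwrite("pics/w19.png",c)
g=grab_frame("scene");c=g["color"][:,:,::-1];cv2.imwrite("pics/s19.png",cv2.resize(c[130:270,190:302],(480,600),interpolation=cv2.INTER_CUBIC))
E
```

```text
clock: 16.38
eef_pos: [652.7, -19.9, 333.3]
tcp_rot: [3.121, -0.019, 0.954]
contact_force: [-0.4, -0.1, -0.0]
opening: 1.003
[652.66939559 -19.92533116 333.34629842] [-0.35822253 -0.09786087 -0.01831333] 1.0030887660987466
```

View pics/w19.png

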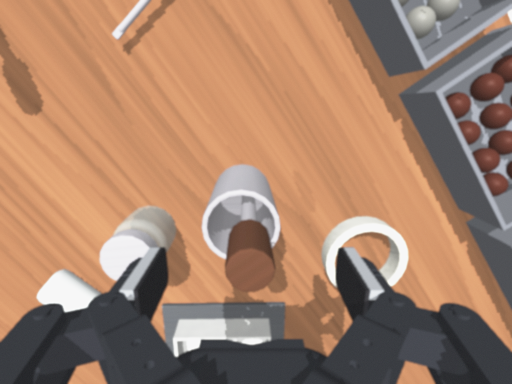

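View pics/s19.png

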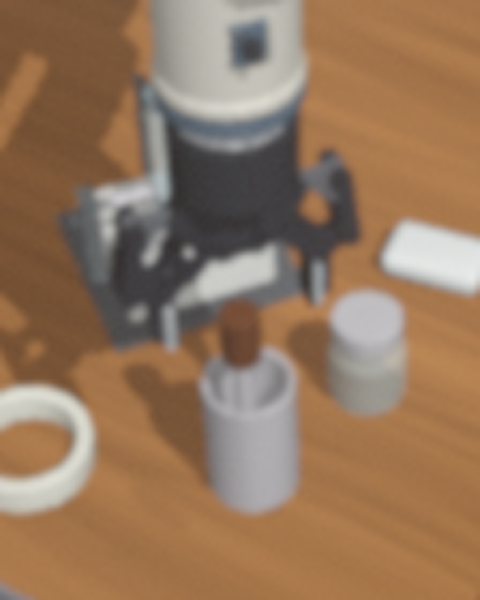

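The rod is released and leans forward in the pot, clear of the fingers. I'm withdrawing upward.

```bash
python3 -m creep '[[0,0,0,0,0,-15,0],[0,0,0,0,0,-25,0],[0,0,0,0,0,-30,0],[0,0,0,0,0,-30,0],[0,0,0,0,0,-30,0],[0,0,0,-20,0,-30,0],[0,0,0,-30,20,-10,0],[0,0,0,-30,30,-5,0],[0,0,0,-30,30,-5,0],[0,0,0,-30,30,-5,0]]'; python3 -m creep '[[0,0,0,-30,30,-5,0],[0,0,0,-30,30,-5,0],[0,0,0,-30,20,-5,0],[0,0,0,-20,10,-3,0],[0,0,0,0,0,-3,0],[0,0,0,0,0,-3,0]]'; python3 - <<'E'
from h import *
s=sense();print(s["eef_pos"],s["contact_force"],s["opening"],abs(s["qvel"]).max())
for n in("scene","top"):
    f=grab_frame(n);cv2.imwrite(f"pics/{n}20.png",f["color"][:,:,::-1])
    if n=="scene":cv2.imwrite("pics/s20z.png",cv2.resize(f["color"][130:270,190:302,::-1],(480,600),interpolation=cv2.INTER_CUBIC))
E
```

```text
clock: 17.32
eef_pos: [654.9, -193.4, 525.2]
tcp_rot: [3.125, -0.018, 0.965]
contact_force: [1.7, 0.2, 0.1]
opening: 1.004
clock: 17.82
eef_pos: [663.5, -345.5, 548.2]
tcp_rot: [3.123, -0.016, 0.958]
contact_force: [0.2, 0.4, 0.1]
opening: 1.001
[ 663.52353819 -345.49112899  548.21203362] [0.16733558 0.42239927 0.08137845] 1.0013039387655276 0.06989995669992717
```

View pics/scene20.png

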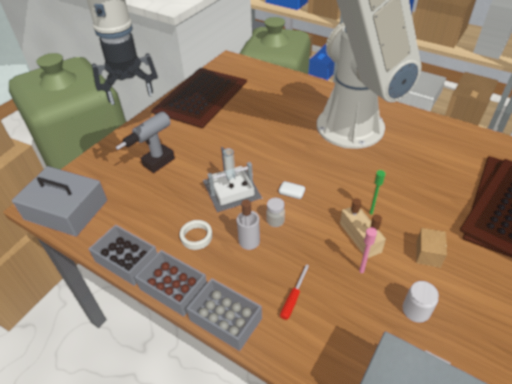

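View pics/s20z.png

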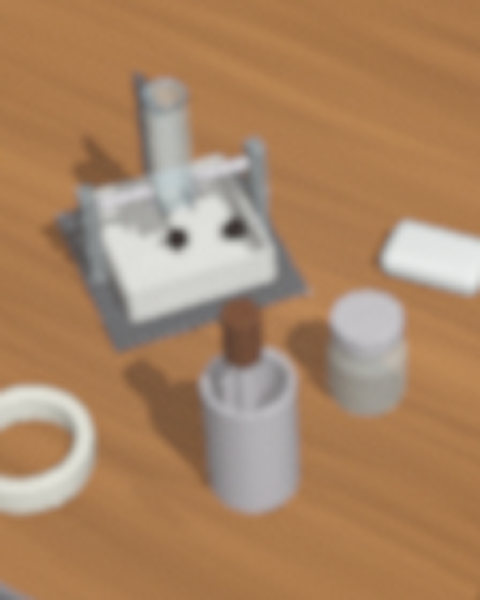

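View pics/top20.png

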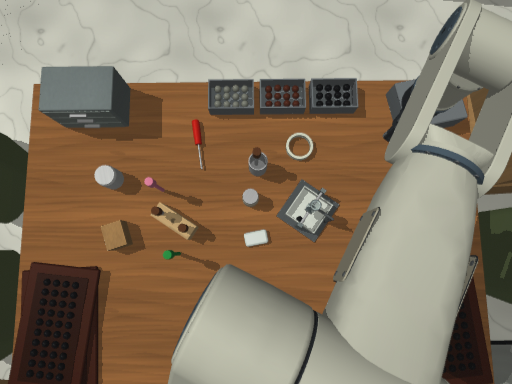

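Both stones are in the tray and the rod stands in the pot; the other rods and the bystanders are in place. One more check: that the tube is fully upright.

```bash
python3 - <<'E'
from h import *
f=grab_frame("top");a=cv2.resize(f["color"][170:250,270:350,::-1],(600,600),interpolation=cv2.INTER_CUBIC);cv2.imwrite("pics/t21.png",a)
np.set_printoptions(precision=1,suppress=True)
yaw=.955;X=np.array([np.cos(yaw),np.sin(yaw)])
c=np.array([495.5,-190])
for th in(0,.05,.1): print(th,(proj(f,[*(c+X*85*np.sin(th)),75+85*np.cos(th)])-[270,170])*7.5)
E
```

```text
0 [[347.5 267.9]]
0.05 [[338.2 261.6]]
0.1 [[328.8 255.4]]
```

View pics/t21.png

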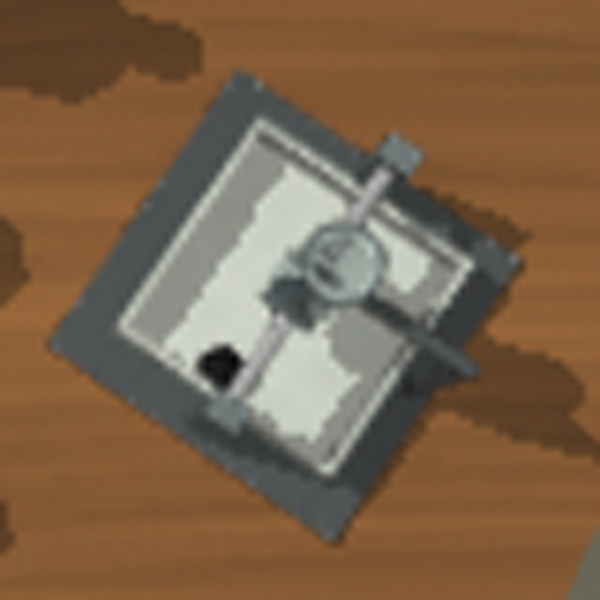

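```bash
python3 - <<'E'
import cv2,numpy as np
b=cv2.imread("pics/scene20.png");b12=cv2.resize(b[110:210,190:270],(480,600),interpolation=cv2.INTER_CUBIC)
b5=cv2.resize(b[140:220,190:270],(640,640),interpolation=cv2.INTER_CUBIC)[:600]
for n,q,(y0,y1,x0,x1) in [("s12",b12,(245,380,185,280)),("s5",b5,(120,260,240,370))]:
    a=cv2.imread(f"pics/{n}.png")[y0:y1,x0:x1].astype(np.float32).mean(2);q=q[y0:y1,x0:x1].astype(np.float32).mean(2)
    print(n,"mean diff",abs(a-q).mean(),"shift px (upscaled)",cv2.phaseCorrelate(a,q))
E
```

```text
s12 mean diff 7.026406 shift px (upscaled) ((-0.020106217759575884, 0.4552891265788048), 0.7889945309839131)
s5 mean diff 9.221447 shift px (upscaled) ((0.4925771920254931, 0.0006576919973753093), 0.9177140922703371)
```

```bash
python3 -c "
from rig import job; print(job.sign_off())"
```

```text
the job is handed in; nothing more can be done
None
```

The job is done and handed in at about 18 s on the robot's clock. The tube is upright, both stones are in the tray and the long rod stands in the steel pot.

- **Tube:** I tipped it upright with the closed fingers until it met its stop, with a peak push of about 27 N.
- **Stones:** I took the long rod from the rack's middle hole and pushed it down the tube until its tip was about 10 mm below the foot, which dropped both stones. I then pulled the rod straight out.
- **Pot:** I lowered the rod until it touched the pot floor (about 27 N), let go, and moved the arm clear.

**Last checks:** The final pictures show both stones in the tray, the rod leaning in the pot, and the other two rods in the rack. The bystanders I could see look undisturbed; the arm covered the drill in the last top picture, but it stands in place in the scene picture. The scene camera showed no shift of the tube between the pictures before and after the rod went in.

**Where readings disagreed:**
- The cameras differed by up to about 10 mm on where the stand is, so I lined the rod up with the tube mouth in the wrist picture.
- In the last top picture the tube mouth sits about 1 pixel from where a fully upright tube should appear. That is within measurement error, about 0.02 to 0.03 rad.
- I felt less than about 3 N in the readings while pushing the stones, below the 5 to 20 N expected. Readings came only every other row, and the pictures show both stones out.

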